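# Stack the bearing cartons, then show the bearing to the inspection camera

## Task

Book in the bearings: one at a time, stack the two loose blue cartons squarely onto the blue carton that already stands on the metal tray, so that the three make one straight column. Then take the bare steel bearing (not the wooden ring) off its wooden block and hold it still in the air in front of the inspection camera, on the axis of the lens and 80 mm from the glass, with its flat face square to the lens; finish while holding it there. Leave everything else where it is and do not touch the camera.

Things in the scene. Friction and masses are not known exactly. Their poses are not given: they have to be found in the camera images.
- tray: low eight-sided steel tray, fixed to the bench, 130 mm across the corners, its floor 4 mm above the bench with a rim to 9 mm; carries the first carton; origin at the centre of its underside
- carton_base: blue cardboard bearing carton, 56 x 56 mm and 26 mm high, about 150 g, a white label on each of its four sides; origin at the centre of its underside, z up, x and y along its sides (a quarter turn looks and counts the same). This one stands on the tray (loose) and is the foot of the column
- carton_a: blue cardboard bearing carton, 56 x 56 mm and 26 mm high, about 150 g, a white label on each of its four sides; origin at the centre of its underside, z up, x and y along its sides (a quarter turn looks and counts the same). Loose on the bench
- carton_b: blue cardboard bearing carton, 56 x 56 mm and 26 mm high, about 150 g, a white label on each of its four sides; origin at the centre of its underside, z up, x and y along its sides (a quarter turn looks and counts the same). Loose on the bench
- bearing: steel ball bearing with black seals, 52 mm outside diameter, 25 mm bore (too narrow for a finger), 15 mm thick, about 130 g, lying flat and centred on a block's spigot, overhanging it by 7 mm all round; origin at the centre of its underside, z along the bore axis
- bearing_center (a point): the middle of the bearing, on its axis, 7.5 mm above its underside
- wood_ring: dark wooden ring of the same size as the bearing (52 mm diameter, 25 mm hole, 15 mm thick), on the other block; to be left; origin at the centre of its underside
- block_a: loose turned wooden block: octagonal foot 90 mm across the corners and 25 mm high, and on it a round spigot of 38 mm diameter up to 50 mm above the bench; origin at the centre of its underside, z up. Either block may carry the bearing, the other carries the wooden ring
- block_b: loose turned wooden block: octagonal foot 90 mm across the corners and 25 mm high, and on it a round spigot of 38 mm diameter up to 50 mm above the bench; origin at the centre of its underside, z up. Either block may carry the bearing, the other carries the wooden ring
- camera: inspection camera fixed to the bench: dark steel foot 100 x 90 mm, short post and a grey head 50 mm wide, 145 mm high in all; origin at bench level under the post's front, its -x side is the side to which the camera looks
- camera_head: the camera's head. Origin at the centre of the lens glass (32 mm across, with a white light ring of 44 mm), 130 mm above the bench; z is the direction in which the lens looks: upwards, leaning 30 degrees from the vertical to the camera's -x side, roughly to the robot; y is level
- bowl: dark wooden bowl, 110 mm wide, 40 mm high, loose; to be left
- cup: pale wooden cup, 70 mm wide, 70 mm high, loose; to be left
- chisel: tool with a dark wooden handle, 200 mm long, lying on the bench, loose; to be left
- tin: amber glass jar with steel cap, 66 mm wide, 75 mm high, loose; to be left

How it is judged:
On the way, in this order (a step that is already met when the one before it is completed fails the run):
1. one loose carton stands squarely on the carton on the tray, let go (distance of carton_base from where it was at the start of the episode below 0.02 m and angle between carton_base's own z axis and vertical below 0.06 rad and ((horizontal distance between carton_a and carton_base below 0.008 m and z of carton_a in the frame of carton_base between 0.022 and 0.03 m and angle between carton_a's own z axis and vertical below 0.06 rad and (angle between the x axis of carton_a and the x axis of carton_base, either way round below 0.15 rad or angle between the x axis of carton_a and the y axis of carton_base, either way round below 0.15 rad) and contact force between the fingers and carton_a below 0.2 N and linear speed of carton_a below 0.02 m/s) or (horizontal distance between carton_b and carton_base below 0.008 m and z of carton_b in the frame of carton_base between 0.022 and 0.03 m and angle between carton_b's own z axis and vertical below 0.06 rad and (angle between the x axis of carton_b and the x axis of carton_base, either way round below 0.15 rad or angle between the x axis of carton_b and the y axis of carton_base, either way round below 0.15 rad) and contact force between the fingers and carton_b below 0.2 N and linear speed of carton_b below 0.02 m/s))), for 0.2 s.
2. the other one stands squarely on top of it, let go: a column of three (distance of carton_base from where it was at the start of the episode below 0.02 m and angle between carton_base's own z axis and vertical below 0.06 rad and ((horizontal distance between carton_a and carton_base below 0.008 m and z of carton_a in the frame of carton_base between 0.022 and 0.03 m and angle between each of carton_a, carton_b's own z axis and vertical below 0.06 rad and (angle between the x axis of carton_a and the x axis of carton_base, either way round below 0.15 rad or angle between the x axis of carton_a and the y axis of carton_base, either way round below 0.15 rad) and contact force between the fingers and carton_a below 0.2 N and linear speed of each of carton_a, carton_b below 0.02 m/s and horizontal distance between carton_b and carton_a below 0.008 m and z of carton_b in the frame of carton_base between 0.048 and 0.056 m and (angle between the x axis of carton_b and the x axis of carton_base, either way round below 0.15 rad or angle between the x axis of carton_b and the y axis of carton_base, either way round below 0.15 rad) and contact force between the fingers and carton_b below 0.2 N) or (horizontal distance between carton_b and carton_base below 0.008 m and z of carton_b in the frame of carton_base between 0.022 and 0.03 m and angle between each of carton_b, carton_a's own z axis and vertical below 0.06 rad and (angle between the x axis of carton_b and the x axis of carton_base, either way round below 0.15 rad or angle between the x axis of carton_b and the y axis of carton_base, either way round below 0.15 rad) and contact force between the fingers and carton_b below 0.2 N and linear speed of each of carton_b, carton_a below 0.02 m/s and horizontal distance between carton_a and carton_b below 0.008 m and z of carton_a in the frame of carton_base between 0.048 and 0.056 m and (angle between the x axis of carton_a and the x axis of carton_base, either way round below 0.15 rad or angle between the x axis of carton_a and the y axis of carton_base, either way round below 0.15 rad) and contact force between the fingers and carton_a below 0.2 N))), for 0.2 s.
3. the bearing is gripped and lifted clear of its block (contact force between the fingers and bearing above 2 N and height (world z) of bearing_center above 0.12 m), for 0.2 s.
At the end, for the whole second after the job is handed in: Three cartons in one column, each centred to 8 mm on the one below and square to 0.15 rad, untouched, the lowest within 20 mm of its start. The fingers hold the bearing (over 2 N) still, clear of the camera: middle within 12 mm of the lens axis, 67 to 101 mm from the glass, axis within 0.17 rad (all of step 2 and all of step 3 and x of bearing_center in the frame of camera_head between -0.012 and 0.012 m and y of bearing_center in the frame of camera_head between -0.012 and 0.012 m and z of bearing_center in the frame of camera_head between 0.067 and 0.101 m and angle between the z axis of bearing and the z axis of camera_head, either way round below 0.17 rad and linear speed of bearing below 0.02 m/s and angular speed of bearing below 0.3 rad/s and contact force between bearing and camera below 0.3 N); the arm keeps its last pose, push and grip.
It fails at once if the camera is touched (over 3 N) (contact force between camera and anything else above 3 N).
It fails at once if a bystander (a block, the wooden ring, bowl, cup, chisel or jar) is moved by more than 30 mm (distance of any of block_a, block_b, wood_ring, bowl, cup, chisel, tin from where it was at the start of the episode above 0.03 m).
It also fails if it takes over 67 s, if anything falls off the work surface, if the arm or the gripper's body presses on something with over 40 N, if the wrist force passes 120 N, or if a joint passes its speed limit or range.

## Robot

A 7-joint arm with a two-finger parallel gripper is mounted at the origin on the work surface. World frame = base frame: x ahead of the robot, y to its left, z up, the work surface at z = 0. Lengths are in m, angles in rad, forces in N, time in s.
With the tool pointing down it reaches from about 0.425 to 0.925 m from the base axis. Payload 6.8 kg.
Tool frame: the origin (TCP) lies where the fingers leave the gripper's body, on its centre line; the fingertips stand 73 mm ahead of it and the grasp point (between the pads) lies 54 mm ahead of it (ctrl.grasp_offset is the distance from the TCP to the grasp point, in m); z points along the fingers, y is the line along which they close (so a half turn about z gives the same grasp; the last joint's range is limited). The gripper opens to 85 mm and grips with 20 to 120 N. Pads are 22 mm wide; open, the fingers measure 114 mm over their backs; the gripper's body (76 mm by 85 mm) begins 54 mm behind the grasp point. The pads swing forward as they close: fully open they stand 13 mm farther back than shut.
Start: joints at [-1.429, 0.477, 0.022, 1.555, -0.011, 1.109, -0.083], TCP at [0.167, 0.654, 0.304] pointing down, gripper open.
Joint ranges: [-2.96, 2.96], [-0.34, 2.1], [-1.41, 1.46], [0.24, 2.44], [-1.37, 4.51], [0.17, 1.92], [-2.96, 2.96]. Speed limits (rad/s): [2.39, 2.39, 3.14, 3.14, 3.14, 3.14, 3.14].

## Interface

Orientations are given as a unit quaternion [x, y, z, w].
In Python, from plant import ctrl gives the robot as it stands.
- The arm moves only by the tool advance, called after "Emit:" by a JSON object that holds its "method" and its "body", one argument or row to a line. Schema: {"type":"object","properties":{"deltas":{"type":"array","items":{"type":"array","items":{"type":"number"},"minItems":6,"maxItems":6},"minItems":1,"maxItems":20},"aperture":{"type":"number"},"grip_n":{"type":"number"},"only":{"type":"string"},"quiet":{"type":"boolean"},"lines":{"type":"string"}},"required":["deltas"],"additionalProperties":false}. deltas is a list of rows, 1 to 20 of them, each of 6 numbers: dx, dy, dz in units of 20 mm, then a rotation vector rx, ry, rz in rad; each row shifts and turns the commanded pose from where the row before left it, along the tool's axes as they then stand; what a row does not reach is not made up. A row lasts 1/12 s, in which the tool goes at most 0.0417 m and 0.125 rad, less where a joint would pass 70% of its speed; a pose out of reach is approached as far as the arm can. aperture is the finger opening in m, set as the call begins (left out keeps the last). The fingers move at their own pace and stop on an object; grip_n is the grip in N (left out, the last holds). Time passes only in rows, so rows that do not move let the fingers close. The tool returns the time, the measured TCP pose, the force, the opening and the grip force at its end. only (a regular expression) keeps the lines of the reply that match it, lines (a string "A,B") keeps lines A to B, and quiet returns only ok. Input that does not fit is refused with a message, and nothing moves.
- ctrl.get_state(): the state, without advancing time (a new reading comes with each control period).
- ctrl.capture(name): name is "side" or "top"; returns the picture (400x640x3 uint8, red, green, blue); there is no depth.
- ctrl.camera_params(name): a dict with "vfov" (degrees; the focal length in pixels is half the picture's height over the tangent of half this angle, whatever the lens; pixels are square), "cx", "cy" (the principal point, pixels), "k1" (the pictures are not rectified: a ray, as slopes to the right and down, at radius r is drawn at 1 + k1 r^2 times it, then the intrinsics apply), "eye" and "orientation" of the camera in the world. Camera axes: x right, y down, z forward; pixel columns grow to the right and rows downward; lengths in m; the calibration is good to about 2 mm. A picture is of the moment at which its call begins. camera_params takes no time and is no camera call.
- ctrl.sign_off(): hands the job in; it is judged then, once.
The state is a dict: "clock": time; "qpos": joint angles; "qd": joint speeds; "tau": joint torques, N m; "tcp_pos": TCP position; "tool_rot": TCP orientation; "force": force on the tool from outside, world axes, zero at the start; "torque": the same for the moment, N m; "opening": finger opening in m; "grasp_force": force on a finger pad.
Only numpy, scipy, OpenCV 4.12 (cv2) and the standard library are available. Lean on these libraries where they do the work, as an engineer would, in place of code of your own. Each camera call takes 0.05 s, during which the arm holds its last target. There are 200 camera calls.

## Working session

There is one attempt and no reset: what is moved stays moved. The work goes in short steps, Python scripts to look and compute and a tool call to move; the robot and the scene stay as the last step left them, time stands still between calls to the robot, and variables do not carry over. Pictures are saved under pics/ and viewed, at most 10 in all, crops included, and the job is handed in when it is done.

```bash
ls; mkdir -p pics; python3 - <<'E'
from plant import ctrl
import cv2
for n in("side","top"):
    cv2.imwrite(f"pics/{n}0.png",ctrl.capture(n)[:,:,::-1]); print(n,ctrl.camera_params(n))
print(ctrl.get_state(), ctrl.grasp_offset)
E
```

```text
pics
plant.py
side {'vfov': 52.34599663451064, 'cx': 316.082427561193, 'cy': 194.92176796518595, 'k1': -0.10693285231220018, 'eye': array([0.49087577, 0.89125266, 0.7240736 ]), 'orientation': array([-0.06245701,  0.88763458, -0.45503734,  0.03383784])}
top {'vfov': 43.629291380874974, 'cx': 312.7079863682213, 'cy': 197.9892079267637, 'k1': 0.011220034035108125, 'eye': array([0.33644582, 0.08400573, 1.58101371]), 'orientation': array([-0.69546235,  0.71340542, -0.06017704,  0.06134777])}
{'clock': 0.1, 'qpos': array([-1.42909095,  0.4777089 ,  0.02233426,  1.55634123, -0.01146482,
        1.10930642, -0.08308762]), 'qd': array([ 0.00103512, -0.00167032,  0.00121752, -0.00280518, -0.00053741,
        0.00085716,  0.0002924 ]), 'tau': array([ 3.86855259e-03, -5.97762001e+01,  1.61331564e+00, -2.81957191e+01,
        1.27644528e-02,  4.95184024e-03,  4.41809175e-05]), 'tcp_pos': array([0.16677358, 0.65364801, 0.30303321]), 'tool_rot': array([ 1.24550518e-01,  9.92212930e-01, -8.17372417e-04, -2.90067844e-05]), 'force': array([-0.27060834, -0.70011475,  0.35528338]), 'torque': array([-0.04228252,  0.0124348 ,  0.01329907]), 'grasp_force': 0.0, 'opening': 0.08560884063655559} 0.0539
```
View pics/side0.png

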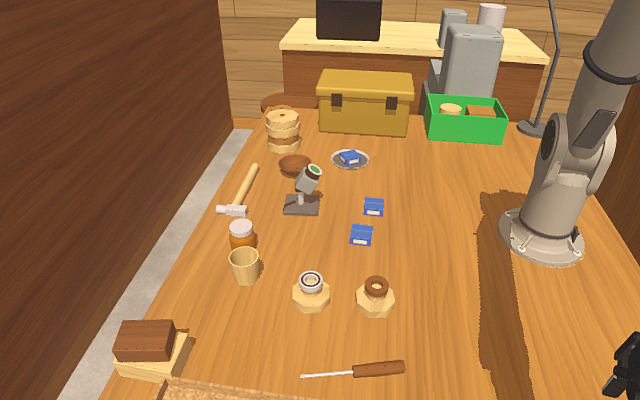

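View pics/top0.png

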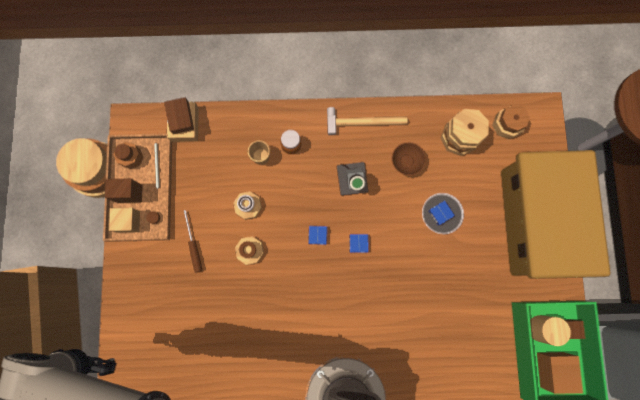

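The side view shows the bearing at (311,280), the ring at (376,286), loose cartons at (374,207) and (361,235), the base carton at (349,157) and the camera head at (312,172). The top view shows loose cartons at (318,235) and (359,244), the base at (441,212), the lens at (357,183) and the bearing at (246,203).

```bash
cat > h.py <<'E'
import numpy as np, cv2
from scipy.spatial.transform import Rotation as R
from plant import ctrl
P={n:ctrl.camera_params(n) for n in("side","top")}
def K(n):
    p=P[n]; f=200/np.tan(np.radians(p["vfov"])/2)
    return np.array([[f,0,p["cx"]],[0,f,p["cy"]],[0,0,1.]]), np.array([p["k1"],0,0,0,0.])
def rays(n,uv):
    k,d=K(n); s=cv2.undistortPoints(np.float64(uv).reshape(-1,1,2),k,d)[:,0]
    v=R.from_quat(P[n]["orientation"]).apply(np.c_[s,np.ones(len(s))])
    return P[n]["eye"],v/np.linalg.norm(v,axis=1)[:,None]
def plane(n,uv,z):
    e,v=rays(n,uv); return e+v*((z-e[2])/v[:,2])[:,None]
def tri(uvs,uvt):
    e1,v1=rays("side",uvs); e2,v2=rays("top",uvt); A=[];b=[]
    M1=np.eye(3)-np.outer(v1[0],v1[0]); M2=np.eye(3)-np.outer(v2[0],v2[0])
    x=np.linalg.solve(M1+M2,M1@e1+M2@e2)
    return x, np.linalg.norm(M1@(x-e1)), np.linalg.norm(M2@(x-e2))
def blobs(mask,amin=20):
    n,l,s,c=cv2.connectedComponentsWithStats(mask.astype(np.uint8))
    return [(l==i,s[i],c[i]) for i in range(1,n) if s[i][4]>=amin]
E
python3 - <<'E'
from h import *
im={n:cv2.imread(f"pics/{n}0.png") for n in P}
def crop(n,u,v,s=40,z=10):return cv2.resize(im[n][v-s//2:v+s//2,u-s//2:u+s//2],(s*z,s*z),interpolation=cv2.INTER_NEAREST)
a=[crop("side",361,235,40,6),crop("side",374,207,40,6),crop("side",349,157,40,6)]
b=[crop("top",318,235,40,6),crop("top",441,212,40,6),crop("top",357,183,40,6)]
cv2.imwrite("pics/c1.png",np.vstack([np.hstack(a),np.hstack(b)]))
a=[crop("side",311,282,44,6),crop("side",312,172,44,6)];b=[crop("top",246,203,44,6),crop("side",376,286,44,6)]
cv2.imwrite("pics/c2.png",np.vstack([np.hstack(a),np.hstack(b)]))
for n in P:
    h=cv2.cvtColor(im[n],cv2.COLOR_BGR2HSV)
    m=(h[...,0]>105)&(h[...,0]<125)&(h[...,1]>140)
    for _,s,c in blobs(m): print(n,s,c.round(1), h[int(c[1]),int(c[0])])
E
```

```text
top [430 202  24  23 277] [441.8 212.5] [111 150 170]
top [310 227  16  17 242] [317.6 234.6] [110 144 172]
top [351 235  17  17 263] [358.7 243. ] [110 142 169]
```

View pics/c1.png

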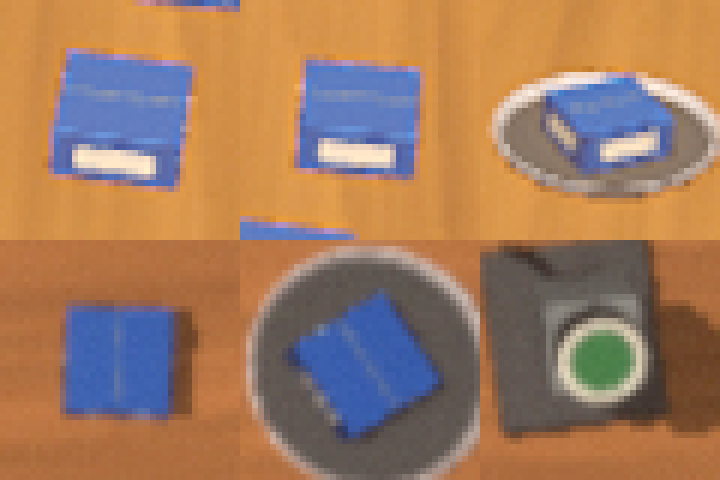

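View pics/c2.png

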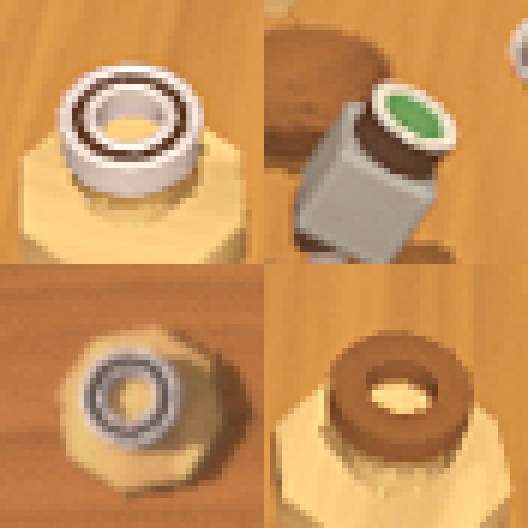

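Crops: each carton's top face is separable from its darker label side in the side view. The green lens disc and the bearing's dark seal ring are clear in both views. The dark camera foot is nearly square to the picture, and the lens leans toward the robot.

```bash
cat > meas.py <<'E'
from h import *
def blue(img):
    h=cv2.cvtColor(img,cv2.COLOR_BGR2HSV); return (h[...,0]>100)&(h[...,0]<128)&(h[...,1]>110), h
def quad(m):
    c=max(cv2.findContours(m.astype(np.uint8),cv2.RETR_EXTERNAL,cv2.CHAIN_APPROX_NONE)[0],key=cv2.contourArea)
    return cv2.approxPolyN(c,4,ensure_convex=True)[0].astype(float)
def top_faces(n,img,amin=60):
    m,h=blue(img); big=cv2.resize(img,None,fx=4,fy=4,interpolation=cv2.INTER_CUBIC)
    m,h=blue(big); out=[]
    if n=="side":
        V=h[...,2]; thr=cv2.threshold(V[m].reshape(-1,1),0,255,cv2.THRESH_OTSU)[0]; m=m&(V>thr)
    m=cv2.morphologyEx(m.astype(np.uint8),cv2.MORPH_CLOSE,np.ones((7,7)))
    m=cv2.morphologyEx(m,cv2.MORPH_OPEN,np.ones((9,9)))
    for b,s,c in blobs(m,amin*16): 
        q=(quad(b)-1.5)/4; out.append((q,(np.array(c)-1.5)/4,s[4]/16))
    return out
E
cat > m0.py <<'E'
from meas import *
im={n:cv2.imread(f"pics/{n}0.png") for n in P}
F={n:top_faces(n,im[n]) for n in P}
for n in F:
    for q,c,a in F[n]:
        if n=="side" and c[1]<140: continue
        W=plane(n,q,0.026 if abs(c[1]-(157 if n=="side" else 212))>10 else .030)[:,:2]
        e=np.roll(W,-1,0)-W
        print(n,c.round(1),int(a),"ctr",W.mean(0).round(4),"edges",np.linalg.norm(e,axis=1).round(3),"yaw",(np.degrees(np.arctan2(e[:,1],e[:,0]))%90).round(1))
for n in P:
    big=cv2.resize(im[n],None,fx=4,fy=4,interpolation=cv2.INTER_CUBIC); h=cv2.cvtColor(big,cv2.COLOR_BGR2HSV)
    g=(h[...,0]>50)&(h[...,0]<90)&(h[...,1]>80)
    for b,s,c in blobs(g,300):
        c=(np.array(c)-1.5)/4
        if abs(c[0]-(314 if n=="side" else 357))<12 and c[1]<200:
            print("lens",n,c); L=c if n=="side" else L; T=c if n=="top" else None
            if n=="side":L=c
            else:T=c
    u,v=(311,280) if n=="side" else (246,203)
    w=slice(4*v-80,4*v+64),slice(4*u-72,4*u+80)
    hh=h[w]; d=(hh[...,2]<(130 if n=="side" else 125))
    cs=cv2.findContours(d.astype(np.uint8),cv2.RETR_EXTERNAL,cv2.CHAIN_APPROX_NONE)[0]
    for c in sorted(cs,key=cv2.contourArea)[-2:]:
        if len(c)>20:
            el=cv2.fitEllipse(c); print("seal",n,((np.array(el[0])+[4*u-72,4*v-80]-1.5)/4).round(2),np.array(el[1])/4)
E
sed -i 's/L=c if n=="side" else L; T=c if n=="top" else None/pass/' m0.py
cat >> m0.py <<'E'
print("LENS",tri(L,T))
E
python3 m0.py
```

```text
side [350.2 154.8] 128 ctr [ 0.5489 -0.3128] edges [0.056 0.057 0.055 0.059] yaw [30.4 32.4 32.2 33. ]
side [373.4 204.9] 220 ctr [ 0.4623 -0.0386] edges [0.079 0.053 0.081 0.052] yaw [88.6  1.8 88.2 89.7]
side [360.9 233. ] 290 ctr [0.4913 0.0869] edges [0.077 0.053 0.077 0.054] yaw [86.2 86.5 86.9 86.6]
top [441.8 212.4] 320 ctr [ 0.5496 -0.3188] edges [0.06  0.058 0.059 0.057] yaw [31.1 29.6 30.4 30.8]
top [317.4 234.7] 281 ctr [0.4903 0.0715] edges [0.052 0.053 0.052 0.053] yaw [86.6 87.7 86.9 88.5]
top [358.6 243. ] 290 ctr [ 0.4613 -0.0563] edges [0.051 0.053 0.052 0.054] yaw [87.5 89.4 87.8 88.5]
lens side [314.5505618 168.8244382]
seal side [310.15 279.12] [13.5245142  18.59793663]
lens top [356.92549261 182.64987685]
seal top [244.94 202.7 ] [11.91363621 12.40771294]
seal top [259.72 206.95] [ 9.03315926 18.92398834]
LENS (array([ 0.63156523, -0.04892934,  0.12929598]), np.float64(6.649248427451567e-05), np.float64(6.649248427453684e-05))
```

```bash
python3 - <<'E'
s=open('meas.py').read()
a=s.index('    if n=="side":'); b=s.index('    m=cv2.morph')
s=s[:a]+'''    if n=="side":
        V=h[...,2]; t=np.zeros_like(m)
        for bl,st,_ in blobs(m,amin*16):
            t|=bl&(V>cv2.threshold(V[bl].reshape(-1,1),0,255,cv2.THRESH_OTSU)[0])
        m=t
'''+s[b:]
open('meas.py','w').write(s)
E
cat >> m0.py <<'E'
S=[x for x in F["side"] if x[1][1]>140 and x[1][0]<400]; T=F["top"]
def X(q): # crossing of diagonals = projected centre
    c=np.c_[q,np.ones(4)]; p=np.cross(np.cross(c[0],c[2]),np.cross(c[1],c[3])); return p[:2]/p[2]
for i,j in((0,0),(1,2),(2,1)):print("tri",[np.round(t,4) for t in tri(X(S[i][0]),X(T[j][0]))])
for z in(.06,.065):print(plane("side",[[310.15,279.12]],z),plane("top",[[244.94,202.7]],z))
print("SEAL",tri([310.15,279.12],[244.94,202.7]))
# camera foot: dark grey
h=cv2.cvtColor(im["top"],cv2.COLOR_BGR2HSV); d=np.zeros((400,640),bool); d[155:200,325:385]=True
d&=(h[...,1]<70)&(h[...,2]<110)
b=max(blobs(d),key=lambda x:x[1][4]); q=quad(b[0]); W=plane("top",q,.01)[:,:2]; e=np.roll(W,-1,0)-W
print("foot",q.tolist(),W.round(3).tolist(),np.linalg.norm(e,axis=1),np.degrees(np.arctan2(e[:,1],e[:,0]))%90)
# tray rim, white ellipse of light ring etc. positions of bystanders
for nm,u,z in(("bowl",(409,159),.03),("ring",(248,250),.065),("tin",(290,139),.075),("cup",(259,152),.07)):print(nm,plane("top",[u],z).round(3))
E
python3 m0.py
```

```text
side [350.2 154.5] 114 ctr [ 0.5488 -0.3141] edges [0.055 0.053 0.051 0.058] yaw [27.3 27.4 32.4 31.5]
side [373.6 203.6] 179 ctr [ 0.4618 -0.0509] edges [0.055 0.052 0.056 0.052] yaw [88.4  0.2 89.  89.7]
side [361.  231.6] 241 ctr [0.4909 0.0762] edges [0.054 0.052 0.055 0.052] yaw [87.2 87.1 87.4 86.3]
top [441.8 212.4] 320 ctr [ 0.5496 -0.3188] edges [0.06  0.058 0.059 0.057] yaw [31.1 29.6 30.4 30.8]
top [317.4 234.7] 281 ctr [0.4903 0.0715] edges [0.052 0.053 0.052 0.053] yaw [86.6 87.7 86.9 88.5]
top [358.6 243. ] 290 ctr [ 0.4613 -0.0563] edges [0.051 0.053 0.052 0.054] yaw [87.5 89.4 87.8 88.5]
lens side [314.5505618 168.8244382]
seal side [310.15 279.12] [13.5245142  18.59793663]
lens top [356.92549261 182.64987685]
seal top [244.94 202.7 ] [11.91363621 12.40771294]
seal top [259.72 206.95] [ 9.03315926 18.92398834]
LENS (array([ 0.63156523, -0.04892934,  0.12929598]), np.float64(6.649248427451567e-05), np.float64(6.649248427453684e-05))
tri [array([ 0.5505, -0.3195,  0.0271]), np.float64(0.0001), np.float64(0.0001)]
tri [array([ 0.4616, -0.057 ,  0.0214]), np.float64(0.0001), np.float64(0.0001)]
tri [array([0.4907, 0.0717, 0.0221]), np.float64(0.0001), np.float64(0.0001)]
[[0.59217395 0.28984897 0.06      ]] [[0.59144519 0.29259564 0.06      ]]
[[0.59141125 0.29437711 0.065     ]] [[0.59060693 0.29190995 0.065     ]]
SEAL (array([0.59139731, 0.29224518, 0.06257798]), np.float64(0.00037907524489660493), np.float64(0.00037907524489651494))
foot [[367.0, 191.0], [341.0, 194.0], [337.0, 165.0], [364.0, 162.0]] [[0.628, -0.091], [0.62, -0.008], [0.715, 0.002], [0.723, -0.085]] [0.08375894 0.09589031 0.08781905 0.09563346] [5.20279031 5.74176452 5.00396107 3.31068866]
bowl [[ 0.724 -0.227  0.03 ]]
ring [[0.445 0.283 0.065]]
tin [[0.787 0.149 0.075]]
cup [[0.749 0.247 0.07 ]]
```

The manual's scale: shifts go in units of 20 mm. Converting my numbers, -0.0241 m is -1.205, -0.0229 m is -1.145.

```bash
cat > go.py <<'E'
# usage: go.py x y z yaw_deg(tool y) -> shift in current tool axes, then turn about tool z
import sys; from h import *
s=ctrl.get_state(); r=R.from_quat(s["tool_rot"]); t=np.array(list(map(float,sys.argv[1:4])))
d=r.inv().apply(t-s["tcp_pos"]); y=r.apply([0,1,0]); cur=np.degrees(np.arctan2(y[1],y[0]))
w=(float(sys.argv[4])-cur+90)%180-90
# full rotation to vertical + yaw
a=np.radians(cur+w); Y=np.array([np.cos(a),np.sin(a),0]); Z=np.array([0,0,-1.]); T=np.c_[np.cross(Y,Z),Y,Z]
print("d",d.round(4),"rotvec",(r.inv()*R.from_matrix(T)).as_rotvec().round(4),"yaw",cur.round(2),"q",s["qpos"].round(2),"t",s["clock"])
E
```

Emit:
{"method": "advance", "body": {
  "deltas": [
    [-1.145,-1.205,0,0,0,0],
    [-1.145,-1.205,0,0,0,0],
    [-1.145,-1.205,0,0,0,0],
    [-1.145,-1.205,0,0,0,0],
    [-1.145,-1.205,0,0,0,0],
    [-1.145,-1.205,0,0,0,0],
    [-1.145,-1.205,0,0,0,0],
    [-1.145,-1.205,0,0,0,0],
    [-1.145,-1.205,0,0,0,0],
    [-1.145,-1.205,0,0,0,0],
    [-1.145,-1.205,0,0,0,0],
    [-1.145,-1.205,0,0,0,0],
    [-1.145,-1.205,0,0,0,0],
    [-1.145,-1.205,0,0,0,0],
    [-1.145,-1.205,0,0,0,0],
    [-1.145,-1.205,0,0,0,0],
    [-1.145,-1.205,0,0,0,0],
    [-1.145,-1.205,0,0,0,0],
    [-1.145,-1.205,0,0,0,0],
    [-1.145,-1.205,0,0,0,0]
  ],
  "aperture": 0.085,
  "grip_n": 30
}}

```text
clock: 1.77
tcp_pos: [0.4918, 0.0722, 0.3038]
tool_rot: [0.124, 0.992, 0.0, -0.0]
force: [0.8, 0.2, -0.3]
opening: 0.085
grasp_force: 0.0
```

```bash
python3 go.py .4907 .0735 .078 87
```

```text
d [0.0013 0.001  0.2258] rotvec [ 0.     -0.0003 -0.1973] yaw 75.7 q [-0.61  0.18  0.39  1.99 -0.08  0.98  1.14] t 1.7667
```

Scaled: 0.0013 m is 0.065, 0.001 m is 0.05.

Emit:
{"method": "advance", "body": {
  "deltas": [
    [0.065,0.05,1,0,0,-0.1],
    [0,0,1.5,0,0,-0.0973],
    [0,0,1.5,0,0,0],
    [0,0,1.5,0,0,0],
    [0,0,1.5,0,0,0],
    [0,0,1.5,0,0,0],
    [0,0,1.5,0,0,0],
    [0,0,0.79,0,0,0],
    [0,0,0.5,0,0,0],
    [0,0,0,0,0,0],
    [0,0,0,0,0,0]
  ]
}}

```text
clock: 2.68
tcp_pos: [0.4906, 0.075, 0.0782]
tool_rot: [0.026, 1.0, -0.0, -0.0]
force: [1.1, -0.1, 1.0]
opening: 0.085
grasp_force: 0.0
```

```bash
python3 go.py .4907 .0735 .078 87
```

```text
d [-0.0002 -0.0015  0.0002] rotvec [-0.0002 -0.0004 -0.0003] yaw 86.99 q [-0.47  0.55  0.23  2.14 -0.27  0.48  1.49] t 2.6833
```

Emit:
{"method": "advance", "body": {
  "deltas": [
    [0,0,0,0,0,0],
    [0,0,0,0,0,0],
    [0,0,0,0,0,0],
    [0,0,0,0,0,0],
    [0,0,0,0,0,0],
    [0,0,0,0,0,0],
    [0,0,0,0,0,0],
    [0,0,0,0,0,0]
  ],
  "aperture": 0.03,
  "grip_n": 35
}}

```text
clock: 3.35
tcp_pos: [0.4913, 0.075, 0.0795]
tool_rot: [0.026, 1.0, 0.0, 0.001]
force: [-2.2, -1.9, 5.9]
opening: 0.0553
grasp_force: 36.6
```

Scaled: -0.04 m is -2, -0.02 m is -1.

Emit:
{"method": "advance", "body": {
  "deltas": [
    [0,0,-1,0,0,0],
    [0,0,-2,0,0,0],
    [0,0,-2,0,0,0],
    [0,0,-2,0,0,0],
    [0,0,-2,0,0,0],
    [0,0,0,0,0,0],
    [0,0,0,0,0,0]
  ]
}}

```text
clock: 3.93
tcp_pos: [0.4915, 0.0755, 0.2608]
tool_rot: [0.026, 1.0, 0.002, 0.003]
force: [-0.4, 0.7, -2.1]
opening: 0.0551
grasp_force: 39.5
```

```bash
python3 go.py .5495 -.317 .2 120.5
```

```text
d [-0.078  -0.3892  0.06  ] rotvec [ 0.0015  0.0064 -0.5845] yaw 87.01 q [-0.59  0.24  0.37  2.04 -0.11  0.87  1.36] t 3.9333
```

Scaled: -0.0324 m is -1.62, 0.02 m is 1.

Emit:
{"method": "advance", "body": {
  "deltas": [
    [-0.325,-1.62,0,0,0,0],
    [-0.325,-1.62,0,0,0,0],
    [-0.325,-1.62,0,0,0,0],
    [-0.325,-1.62,0,0,0,0],
    [-0.325,-1.62,0,0,0,0],
    [-0.325,-1.62,0,0,0,0],
    [-0.325,-1.62,0,0,0,0],
    [-0.325,-1.62,0,0,0,0],
    [-0.325,-1.62,0,0,0,0],
    [-0.325,-1.62,0,0,0,0],
    [-0.325,-1.62,0,0,0,0],
    [-0.325,-1.62,0,0,0,0],
    [0,0,0.5,0,0,-0.117],
    [0,0,1,0,0,-0.117],
    [0,0,1,0,0,-0.117],
    [0,0,0.5,0,0,-0.117],
    [0,0,0,0,0,-0.117],
    [0,0,0,0,0,0],
    [0,0,0,0,0,0]
  ]
}}

```text
clock: 5.52
tcp_pos: [0.5471, -0.317, 0.1966]
tool_rot: [-0.261, 0.965, 0.001, -0.001]
force: [0.8, 0.1, -1.4]
opening: 0.0553
grasp_force: 39.4
```

```bash
cat > look.py <<'E'
import sys; from meas import *
t=sys.argv[1]
im={n:ctrl.capture(n)[:,:,::-1] for n in P}
for n in P: cv2.imwrite(f"pics/{n}{t}.png",im[n])
u,v,w,x=map(int,sys.argv[2:6]); z=8
f=lambda i,u,v:cv2.resize(i[v-30:v+30,u-24:u+24],None,fx=z,fy=z,interpolation=cv2.INTER_CUBIC)
cv2.imwrite(f"pics/v{t}.png",np.hstack([f(im["side"],u,v),f(im["top"],w,x)]))
E
python3 look.py 1 349 150 441 212; python3 go.py .5495 -.317 .108 120.5
```

```text
d [-0.0017 -0.0008  0.0896] rotvec [ 0.0006 -0.0004 -0.0031] yaw 120.32 q [ 0.2   0.54  0.31  1.77 -0.2   0.87  2.7 ] t 5.6167
```

View pics/v1.png

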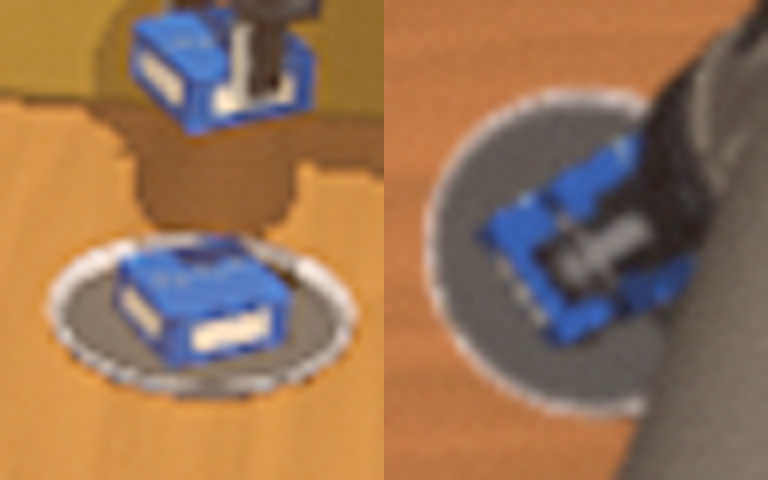

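Side crop: the held carton is level and turned like the base. Its top corners in crop pixels are (137,35), (192,85) and (313,50). The base's top corners are (118,275), (178,322) and (290,295). I'll compare them on their planes.

```bash
python3 - <<'E'
from h import *
f=lambda l,z:plane("side",np.array(l)/8+[325,120],z)[:,:2]
h=f([[137,35],[192,85],[313,50]],.144);b=f([[118,275],[178,322],[290,295]],.030)
hb=f([[135,75],[192,133],[311,85]],.118)
print(h,hb,b);print("held-base",h-b,"mid",(h[0]+h[2]-b[0]-b[2])/2)
g=lambda l,z:plane("top",np.array(l)/8+[417-48,182],z)[:,:2]
print("top held left,near,right", g([[478,235],[565,345],[635,140]],.144))
E
```

```text
[[ 0.5790484  -0.30594606]
 [ 0.55366222 -0.26444199]
 [ 0.50788036 -0.30238589]] [[ 0.58047561 -0.32204269]
 [ 0.55328768 -0.27389215]
 [ 0.50801541 -0.32323086]] [[ 0.58371327 -0.30915761]
 [ 0.55537952 -0.27387818]
 [ 0.51041007 -0.30255832]]
held-base [[-0.00466487  0.00321155]
 [-0.00171729  0.00943619]
 [-0.00252971  0.00017243]] mid [-0.00359729  0.00169199]
top held left,near,right [[ 0.53810879 -0.25232573]
 [ 0.49726156 -0.28103426]
 [ 0.57154138 -0.31159837]]
```

Emit:
{"method": "advance", "body": {
  "deltas": [
    [-0.095,-0.03,1,0,0,0],
    [0,0,1.25,0,0,0],
    [0,0,1,0,0,0],
    [0,0,0.6,0,0,0],
    [0,0,0.25,0,0,0],
    [0,0,0,0,0,0],
    [0,0,0,0,0,0]
  ]
}}

```text
clock: 6.2
tcp_pos: [0.5504, -0.3172, 0.1168]
tool_rot: [-0.263, 0.965, -0.0, 0.0]
force: [0.4, 0.5, -2.7]
opening: 0.055
grasp_force: 39.4
```

```bash
python3 go.py .5497 -.3175 .1090 120.5
```

```text
d [0.0008 0.0001 0.0078] rotvec [-0.001   0.0004 -0.0004] yaw 120.47 q [ 0.23  0.65  0.27  1.8  -0.24  0.72  2.73] t 6.2
```

Emit:
{"method": "advance", "body": {
  "deltas": [
    [0.03,0,0.15,0,0,0],
    [0,0,0.125,0,0,0],
    [0,0,0.1,0,0,0],
    [0,0,0,0,0,0],
    [0,0,0,0,0,0]
  ]
}}

```text
clock: 6.62
tcp_pos: [0.5498, -0.3175, 0.1096]
tool_rot: [-0.263, 0.965, -0.0, 0.001]
force: [-1.4, 1.5, 6.2]
opening: 0.0552
grasp_force: 40.3
```

```bash
python3 go.py .5497 -.3175 .1087 120.5
```

```text
d [0.0001 0.     0.0009] rotvec [-0.001   0.0009 -0.0001] yaw 120.49 q [ 0.23  0.66  0.27  1.81 -0.25  0.71  2.74] t 6.6167
```

Emit:
{"method": "advance", "body": {
  "deltas": [
    [0,0,0,0,0,0],
    [0,0,0,0,0,0],
    [0,0,0,0,0,0],
    [0,0,0,0,0,0],
    [0,0,0,0,0,0],
    [0,0,0,0,0,0]
  ],
  "aperture": 0.085
}}

```text
clock: 7.12
tcp_pos: [0.5494, -0.3171, 0.1085]
tool_rot: [-0.263, 0.965, 0.0, -0.0]
force: [-0.1, -0.6, 0.9]
opening: 0.0851
grasp_force: 0.0
```

Emit:
{"method": "advance", "body": {
  "deltas": [
    [0,0,-1,0,0,0],
    [0,0,-2,0,0,0],
    [0,0,-2,0,0,0],
    [0,0,-2,0,0,0],
    [0,0,-1,0,0,0],
    [0,0,0,0,0,0],
    [0,0,0,0,0,0]
  ]
}}

```text
clock: 7.7
tcp_pos: [0.5499, -0.3174, 0.2701]
tool_rot: [-0.263, 0.965, -0.001, 0.001]
force: [-0.8, 0.3, -0.6]
opening: 0.0853
grasp_force: 0.0
```

```bash
python3 go.py .4616 -.054 .078 89
```

```text
d [-0.0573  0.2722  0.1915] rotvec [-0.0017  0.0026  0.5499] yaw 120.51 q [ 0.18  0.46  0.34  1.71 -0.17  1.    2.68] t 7.7
```

Emit:
{"method": "advance", "body": {
  "deltas": [
    [-0.32,1.51,0,0,0,0],
    [-0.32,1.51,0,0,0,0],
    [-0.32,1.51,0,0,0,0],
    [-0.32,1.51,0,0,0,0],
    [-0.32,1.51,0,0,0,0],
    [-0.32,1.51,0,0,0,0],
    [-0.32,1.51,0,0,0,0],
    [-0.32,1.51,0,0,0,0],
    [-0.32,1.51,0,0,0,0],
    [0,0,1,0,0,0.11],
    [0,0,1,0,0,0.11],
    [0,0,1,0,0,0.11],
    [0,0,1,0,0,0.11],
    [0,0,1,0,0,0.11],
    [0,0,0,0,0,0]
  ]
}}

```text
clock: 8.95
tcp_pos: [0.4579, -0.0534, 0.1645]
tool_rot: [0.01, 1.0, -0.001, -0.004]
force: [-0.4, -0.8, 1.1]
opening: 0.085
grasp_force: 0.0
```

```bash
python3 look.py 2 349 150 441 212; python3 go.py .4616 -.054 .078 89
python3 - <<'E'
from meas import *
for n in P:
    for q,c,a in top_faces(n,cv2.imread(f"pics/{n}2.png")):
        if c[1]<140 or c[0]>460: continue
        W=plane(n,q,.056)[:,:2]; e=np.roll(W,-1,0)-W
        print(n,c.round(1),int(a),W.mean(0).round(4),np.linalg.norm(e,axis=1).round(3),(np.degrees(np.arctan2(e[:,1],e[:,0]))%90).round(1))
E
```

```text
d [-0.002  -0.0002  0.0895] rotvec [-0.0007 -0.0038  0.0034] yaw 89.19 q [-0.28  0.34  0.31  2.18 -0.17  0.64  1.71] t 9.05
side [350.6 148.1] 118 [ 0.5478 -0.311 ] [0.053 0.057 0.053 0.052] [34.3 30.2 29.7 30.1]
side [372.1 205.4] 95 [ 0.4635 -0.0048] [0.027 0.05  0.057 0.057] [ 0.6  0.2 89.2 58.5]
top [443.2 211.7] 338 [ 0.5475 -0.3156] [0.063 0.058 0.062 0.058] [29.8 30.9 30.3 31.2]
```

View pics/v2.png

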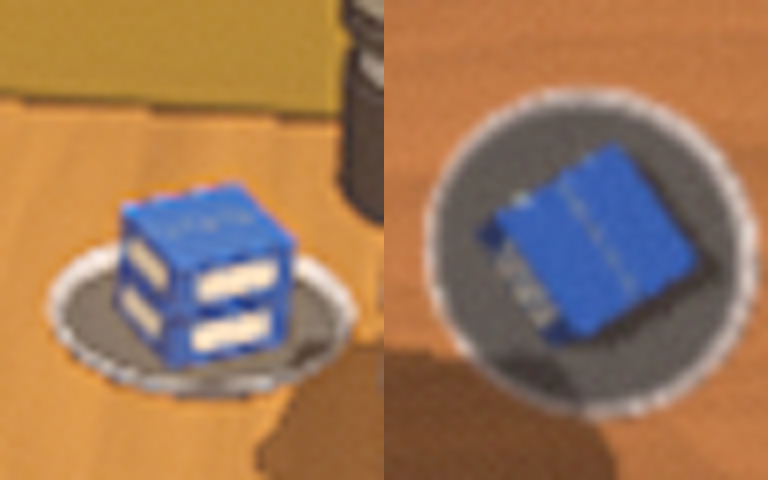

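Picture: the second carton sits squarely on the base, within about 3 mm, with the side faces in line. Next is carton B.

Emit:
{"method": "advance", "body": {
  "deltas": [
    [-0.1,0,1,0,0,0],
    [0,0,1.5,0,0,0],
    [0,0,1.25,0,0,0],
    [0,0,0.5,0,0,0],
    [0,0,0.2,0,0,0],
    [0,0,0,0,0,0],
    [0,0,0,0,0,0]
  ]
}}

```text
clock: 9.63
tcp_pos: [0.4638, -0.0539, 0.0807]
tool_rot: [0.009, 1.0, 0.0, 0.001]
force: [0.4, 0.3, -0.8]
opening: 0.0854
grasp_force: 0.0
```

```bash
python3 go.py .4616 -.054 .078 89
```

```text
d [ 0.0022 -0.0001  0.0027] rotvec [0.0002 0.0016 0.0004] yaw 89.03 q [-0.2   0.51  0.23  2.21 -0.26  0.44  1.79] t 9.6333
```

Emit:
{"method": "advance", "body": {
  "deltas": [
    [0,0,0,0,0,0],
    [0,0,0,0,0,0],
    [0,0,0,0,0,0],
    [0,0,0,0,0,0],
    [0,0,0,0,0,0],
    [0,0,0,0,0,0],
    [0,0,0,0,0,0],
    [0,0,0,0,0,0]
  ],
  "aperture": 0.03,
  "grip_n": 35
}}

```text
clock: 10.3
tcp_pos: [0.4637, -0.0538, 0.0807]
tool_rot: [0.009, 1.0, 0.0, 0.001]
force: [-1.1, -0.1, 8.2]
opening: 0.0552
grasp_force: 35.8
```

Emit:
{"method": "advance", "body": {
  "deltas": [
    [0,0,-1,0,0,0],
    [0,0,-2,0,0,0],
    [0,0,-2,0,0,0],
    [0,0,-2,0,0,0],
    [0,0,-2,0,0,0],
    [0,0,0,0,0,0],
    [0,0,0,0,0,0]
  ]
}}

```text
clock: 10.88
tcp_pos: [0.4642, -0.0536, 0.2623]
tool_rot: [0.009, 1.0, 0.001, 0.003]
force: [-0.0, -0.2, -2.1]
opening: 0.0555
grasp_force: 39.4
```

```bash
python3 go.py .549 -.317 .2 120.5
```

```text
d [-0.089  -0.262   0.0624] rotvec [-3.000e-04  6.300e-03 -5.494e-01] yaw 89.02 q [-0.34  0.18  0.37  2.1  -0.09  0.86  1.63] t 10.8833
```

Emit:
{"method": "advance", "body": {
  "deltas": [
    [-0.37,-1.09,0,0,0,0],
    [-0.37,-1.09,0,0,0,0],
    [-0.37,-1.09,0,0,0,0],
    [-0.37,-1.09,0,0,0,0],
    [-0.37,-1.09,0,0,0,0],
    [-0.37,-1.09,0,0,0,0],
    [-0.37,-1.09,0,0,0,0],
    [-0.37,-1.09,0,0,0,0],
    [-0.37,-1.09,0,0,0,0],
    [-0.37,-1.09,0,0,0,0],
    [-0.37,-1.09,0,0,0,0],
    [-0.37,-1.09,0,0,0,0],
    [0,0,0.5,0,0,-0.11],
    [0,0,1,0,0,-0.11],
    [0,0,1,0,0,-0.11],
    [0,0,0.5,0,0,-0.11],
    [0,0,0,0,0,-0.11],
    [0,0,0,0,0,0],
    [0,0,0,0,0,0],
    [0,0,0,0,0,0]
  ]
}}

```text
clock: 12.55
tcp_pos: [0.5469, -0.3169, 0.1991]
tool_rot: [-0.262, 0.965, 0.0, -0.0]
force: [1.0, -0.1, -0.6]
opening: 0.0555
grasp_force: 39.4
```

```bash
python3 look.py 3 349 145 441 212; python3 go.py .551 -.3165 .1365 120.5
```

```text
d [-0.0034 -0.0016  0.0632] rotvec [-0.0002  0.     -0.0017] yaw 120.4 q [ 0.22  0.53  0.28  1.77 -0.18  0.87  2.69] t 12.65
```

View pics/v3.png

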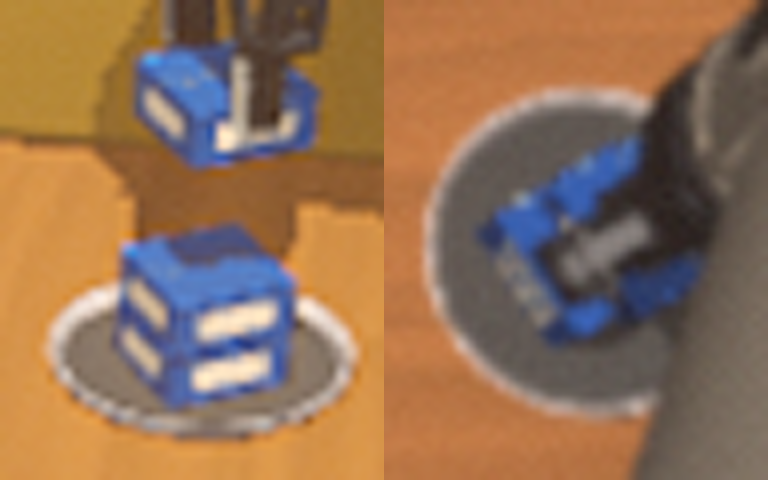

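The held carton sits about 20 crop pixels right of the stack in the side view (edges 140 and 317 against 122 and 295). I'll compute that offset.

```bash
python3 - <<'E'
from h import *
f=lambda l,z:plane("side",np.array(l)/8+[325,115],z)[:,:2]
h=f([[137,57],[197,115],[317,84]],.1446);b=f([[120,243],[180,300],[295,268]],.056)
print((h-b).round(4),h.mean(0)-b.mean(0))
E
```

```text
[[-0.0047  0.0036]
 [-0.0038  0.0078]
 [-0.0039  0.0069]] [-0.00413123  0.00609094]
```

Scaled: 0.02 m is 1, 0.01 m is 0.5.

Emit:
{"method": "advance", "body": {
  "deltas": [
    [-0.1,-0.1,1,0,0,0],
    [-0.03,-0.05,1,0,0,0],
    [0,0,0.5,0,0,0],
    [0,0,0.2,0,0,0],
    [0,0,0,0,0,0],
    [0,0,0,0,0,0]
  ]
}}

```text
clock: 13.15
tcp_pos: [0.5512, -0.3184, 0.1462]
tool_rot: [-0.263, 0.965, -0.0, 0.0]
force: [0.6, -0.8, -0.2]
opening: 0.055
grasp_force: 39.3
```

```bash
python3 go.py .5505 -.318 .1365 120.5
```

```text
d [0.0004 0.0007 0.0097] rotvec [-0.0006  0.0002 -0.0003] yaw 120.48 q [ 0.24  0.6   0.26  1.79 -0.21  0.78  2.71] t 13.15
```

Emit:
{"method": "advance", "body": {
  "deltas": [
    [0.02,0.025,0.2,0,0,0],
    [0,0,0.15,0,0,0],
    [0,0,0.115,0,0,0],
    [0,0,0,0,0,0],
    [0,0,0,0,0,0]
  ]
}}

```text
clock: 13.57
tcp_pos: [0.5505, -0.3181, 0.1369]
tool_rot: [-0.263, 0.965, -0.0, 0.0]
force: [-1.3, 0.2, 4.4]
opening: 0.0555
grasp_force: 39.9
```

```bash
python3 go.py .5505 -.318 .1365 120.5
```

```text
d [-0.      0.0001  0.0004] rotvec [-0.0004  0.0004 -0.    ] yaw 120.5 q [ 0.24  0.62  0.25  1.79 -0.21  0.76  2.71] t 13.5667
```

Emit:
{"method": "advance", "body": {
  "deltas": [
    [0,0,0,0,0,0],
    [0,0,0,0,0,0],
    [0,0,0,0,0,0],
    [0,0,0,0,0,0],
    [0,0,0,0,0,0],
    [0,0,0,0,0,0]
  ],
  "aperture": 0.085
}}

```text
clock: 14.07
tcp_pos: [0.5504, -0.3179, 0.1362]
tool_rot: [-0.263, 0.965, 0.0, -0.0]
force: [0.0, -0.2, -0.9]
opening: 0.0852
grasp_force: 0.0
```

Emit:
{"method": "advance", "body": {
  "deltas": [
    [0,0,-1,0,0,0],
    [0,0,-2,0,0,0],
    [0,0,-2,0,0,0],
    [0,0,-2,0,0,0],
    [0,0,-1,0,0,0.1],
    [0,0,0,0,0,0.12],
    [0,0,0,0,0,0.12],
    [0,0,0,0,0,0.1],
    [0,0,0,0,0,0]
  ]
}}

```text
clock: 14.82
tcp_pos: [0.5504, -0.3177, 0.2964]
tool_rot: [-0.045, 0.999, -0.0, 0.0]
force: [0.7, 0.7, 0.2]
opening: 0.085
grasp_force: 0.0
```

```bash
python3 go.py .591 .293 .1115 95
```

```text
d [-0.0948  0.6047  0.1848] rotvec [-0.0001  0.0001  0.0019] yaw 95.11 q [ 0.12  0.44  0.41  1.69 -0.2   1.06  2.26] t 14.8167
```

Scaled: 0.0336 m is 1.68, -0.0053 m is -0.265.

Emit:
{"method": "advance", "body": {
  "deltas": [
    [-0.265,1.68,0,0,0,0],
    [-0.265,1.68,0,0,0,0],
    [-0.265,1.68,0,0,0,0],
    [-0.265,1.68,0,0,0,0],
    [-0.265,1.68,0,0,0,0],
    [-0.265,1.68,0,0,0,0],
    [-0.265,1.68,0,0,0,0],
    [-0.265,1.68,0,0,0,0],
    [-0.265,1.68,0,0,0,0],
    [-0.265,1.68,0,0,0,0],
    [-0.265,1.68,0,0,0,0],
    [-0.265,1.68,0,0,0,0],
    [-0.265,1.68,0,0,0,0],
    [-0.265,1.68,0,0,0,0],
    [-0.265,1.68,0,0,0,0],
    [-0.265,1.68,0,0,0,0],
    [-0.265,1.68,0,0,0,0],
    [-0.265,1.68,0,0,0,0],
    [0,0,1.5,0,0,0],
    [0,0,1.5,0,0,0]
  ]
}}

```text
clock: 16.48
tcp_pos: [0.5898, 0.2973, 0.237]
tool_rot: [-0.05, 0.999, 0.002, 0.002]
force: [0.6, -1.2, -0.8]
opening: 0.0848
grasp_force: 0.0
```

```bash
python3 go.py .591 .293 .1115 95
python3 look.py 4 349 145 441 212
python3 - <<'E'
from meas import *
for n in P:
    for q,c,a in top_faces(n,cv2.imread(f"pics/{n}4.png")):
        if c[1]<130 or c[0]>460: continue
        W=plane(n,q,.082)[:,:2]; e=np.roll(W,-1,0)-W
        print(n,c.round(1),int(a),W.mean(0).round(4),np.linalg.norm(e,axis=1).round(3),(np.degrees(np.arctan2(e[:,1],e[:,0]))%90).round(1))
E
```

```text
d [-0.0003 -0.0048  0.1255] rotvec [0.0034 0.0039 0.0138] yaw 95.79 q [-0.71  0.52  0.21  1.67 -0.13  0.96  1.22] t 16.4833
side [351.1 141.1] 116 [ 0.547  -0.3121] [0.054 0.06  0.052 0.053] [38.  30.9 30.4 32.7]
top [445.4 210.7] 359 [ 0.5463 -0.3139] [0.067 0.057 0.069 0.059] [29.9 32.6 31.4 30.3]
```

View pics/v4.png

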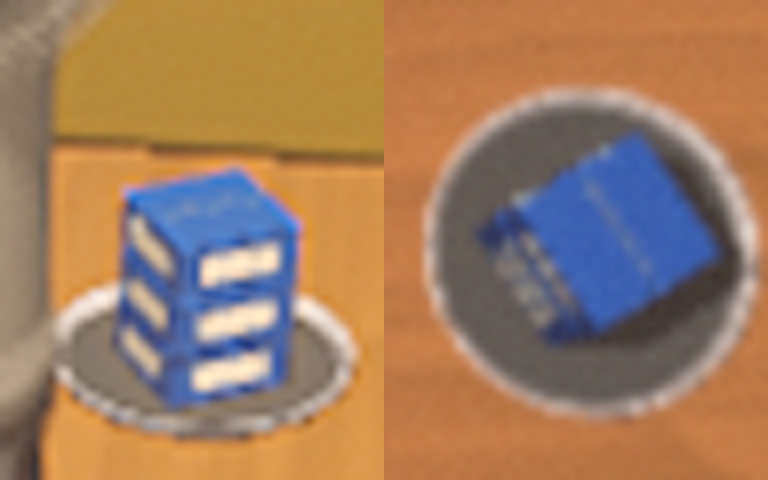

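The column of three stands straight, with all faces in line. Now I'll descend on the bearing.

Scaled: 0.03 m is 1.5, 0.015 m is 0.75.

Emit:
{"method": "advance", "body": {
  "deltas": [
    [0,0,1.5,0,0,0],
    [0,0,1.5,0,0,0],
    [0,0,0.75,0,0,0],
    [0,0,0,0,0,0],
    [0,0,0,0,0,0]
  ]
}}

```text
clock: 17.0
tcp_pos: [0.59, 0.2927, 0.1622]
tool_rot: [-0.046, 0.999, -0.0, -0.0]
force: [0.6, -0.0, 0.4]
opening: 0.0851
grasp_force: 0.0
```

```bash
python3 go.py .591 .293 .1115 95
```

```text
d [-0.001   0.0003  0.0507] rotvec [-0.0002 -0.0001  0.0056] yaw 95.32 q [-0.7   0.61  0.2   1.72 -0.15  0.83  1.23] t 17.0
```

Scaled: 0.02 m is 1, 0.009 m is 0.45.

Emit:
{"method": "advance", "body": {
  "deltas": [
    [-0.05,0,1,0,0,0],
    [0,0,1,0,0,0],
    [0,0,0.45,0,0,0],
    [0,0,0.15,0,0,0],
    [0,0,0,0,0,0],
    [0,0,0,0,0,0]
  ]
}}

```text
clock: 17.5
tcp_pos: [0.5914, 0.2935, 0.1109]
tool_rot: [-0.046, 0.999, 0.0, 0.001]
force: [-0.3, -0.1, 0.9]
opening: 0.0849
grasp_force: 0.0
```

```bash
python3 go.py .591 .293 .110 95
```

```text
d [ 0.0005 -0.0005  0.0009] rotvec [0.0009 0.0019 0.0052] yaw 95.3 q [-0.68  0.68  0.18  1.74 -0.17  0.74  1.25] t 17.5
```

Emit:
{"method": "advance", "body": {
  "deltas": [
    [0,0,0,0,0,0],
    [0,0,0,0,0,0],
    [0,0,0,0,0,0],
    [0,0,0,0,0,0],
    [0,0,0,0,0,0],
    [0,0,0,0,0,0],
    [0,0,0,0,0,0],
    [0,0,0,0,0,0]
  ],
  "aperture": 0.03,
  "grip_n": 70
}}

```text
clock: 18.17
tcp_pos: [0.5912, 0.2934, 0.1107]
tool_rot: [-0.046, 0.999, 0.0, 0.001]
force: [-0.2, -0.9, 5.6]
opening: 0.0504
grasp_force: 71.9
```

The manual's scale: shifts go in units of 20 mm. Converting my numbers, -0.03 m is -1.5, -0.02 m is -1.

Emit:
{"method": "advance", "body": {
  "deltas": [
    [0,0,-0.5,0,0,0],
    [0,0,-1,0,0,0],
    [0,0,-1.5,0,0,0],
    [0,0,-1.5,0,0,0],
    [0,0,-1.5,0,0,0],
    [0,0,-1.5,0,0,0],
    [0,0,-1.5,0,0,0],
    [0,0,-1,0,0,0],
    [0,0,0,0,0,0],
    [0,0,0,0,0,0],
    [0,0,0,0,0,0]
  ]
}}

```text
clock: 19.08
tcp_pos: [0.5898, 0.2929, 0.3082]
tool_rot: [-0.046, 0.999, -0.0, -0.001]
force: [-0.3, -0.0, -2.1]
opening: 0.0497
grasp_force: 72.8
```

```bash
cat > fin.py <<'E'
from h import *
s=ctrl.get_state(); r=R.from_quat(s["tool_rot"]); a=np.radians(5)
d=np.array([-.5*np.cos(a),-.5*np.sin(a),.866]); L=np.array([.6316,-.0489,.1300])
Y=np.array([-np.sin(a),np.cos(a),0]); Z=-d; T=R.from_matrix(np.c_[np.cross(Y,Z),Y,Z])
off=.054
for D in(.11,.082):
    t=L+(D+off)*d; print(D,"tcp",t.round(4),"in tool",r.inv().apply(t-s["tcp_pos"]).round(4),"after turn",T.inv().apply(t-s["tcp_pos"]).round(4))
print("rv",(r.inv()*T).as_rotvec().round(4),s["qpos"].round(2))
E
python3 fin.py
```

```text
0.11 tcp [ 0.5499 -0.056   0.272 ] in tool [ 0.0719 -0.3437  0.0366] after turn [ 0.0788 -0.3441 -0.0037]
0.082 tcp [ 0.5639 -0.0548  0.2478] in tool [ 0.0578 -0.3438  0.0608] after turn [ 0.0788 -0.3441  0.0243]
rv [ 0.0006 -0.5255  0.0054] [-0.72  0.45  0.24  1.6  -0.11  1.1   1.2 ]
```

Emit:
{"method": "advance", "body": {
  "deltas": [
    [0.255,-1.23,0,0,0,0],
    [0.255,-1.23,0,0,0,0],
    [0.255,-1.23,0,0,0,0],
    [0.255,-1.23,0,0,0,0],
    [0.255,-1.23,0,0,0,0],
    [0.255,-1.23,0,0,0,0],
    [0.255,-1.23,0,0,0,0],
    [0.255,-1.23,0,0,0,0],
    [0.255,-1.23,0,0,0,0],
    [0.255,-1.23,0,0,0,0],
    [0.255,-1.23,0,0,0,0],
    [0.255,-1.23,0,0,0,0],
    [0.255,-1.23,0,0,0,0],
    [0.255,-1.23,0,0,0,0],
    [0,0,0,0,0,0],
    [0,0,0,0,0,0]
  ]
}}

```text
clock: 20.42
tcp_pos: [0.55, -0.0581, 0.3077]
tool_rot: [-0.044, 0.999, -0.0, -0.002]
force: [-0.3, 0.3, -1.7]
opening: 0.0502
grasp_force: 72.9
```

Emit:
{"method": "advance", "body": {
  "deltas": [
    [0,0,0,0,-0.0657,0],
    [0,0,0,0,-0.0657,0],
    [0,0,0,0,-0.0657,0],
    [0,0,0,0,-0.0657,0],
    [0,0,0,0,-0.0657,0],
    [0,0,0,0,-0.0657,0],
    [0,0,0,0,-0.0657,0],
    [0,0,0,0,-0.0657,0],
    [0,0,0,0,0,0],
    [0,0,0,0,0,0],
    [0,0,0,0,0,0]
  ]
}}

```text
clock: 21.33
tcp_pos: [0.5514, -0.0555, 0.309]
tool_rot: [-0.045, 0.965, 0.012, 0.258]
force: [-0.1, -0.1, -1.6]
opening: 0.0501
grasp_force: 72.7
```

```bash
python3 fin.py
```

```text
0.11 tcp [ 0.5499 -0.056   0.272 ] in tool [ 0.0198 -0.0004  0.0312] after turn [ 0.0198 -0.0004  0.0312]
0.082 tcp [ 0.5639 -0.0548  0.2478] in tool [ 0.0198 -0.0005  0.0592] after turn [ 0.0198 -0.0004  0.0592]
rv [ 0.0034 -0.0003  0.0055] [-0.27  0.1   0.3   2.16 -0.24  0.38  1.89]
```

Emit:
{"method": "advance", "body": {
  "deltas": [
    [0.495,0,0,0,0,0],
    [0.495,0,0,0,0,0],
    [0,0,0.5,0,0,0],
    [0,0,0.75,0,0,0],
    [0,0,0.75,0,0,0],
    [0,0,0.65,0,0,0],
    [0,0,0.3,0,0,0],
    [0,0,0,0,0,0],
    [0,0,0,0,0,0],
    [0,0,0,0,0,0]
  ]
}}

```text
clock: 22.17
tcp_pos: [0.5634, -0.0554, 0.2488]
tool_rot: [-0.044, 0.965, 0.012, 0.26]
force: [0.1, 0.3, -0.9]
opening: 0.05
grasp_force: 72.7
```

```bash
python3 fin.py; python3 look.py 5 314 160 357 190
```

```text
0.11 tcp [ 0.5499 -0.056   0.272 ] in tool [ 0.      0.0006 -0.0269] after turn [ 0.0001  0.0005 -0.0269]
0.082 tcp [ 0.5639 -0.0548  0.2478] in tool [0.0001 0.0005 0.0011] after turn [0.0001 0.0005 0.0011]
rv [0.0024 0.0024 0.0042] [-0.17  0.22  0.21  2.19 -0.44  0.24  2.08]
```

View pics/v5.png

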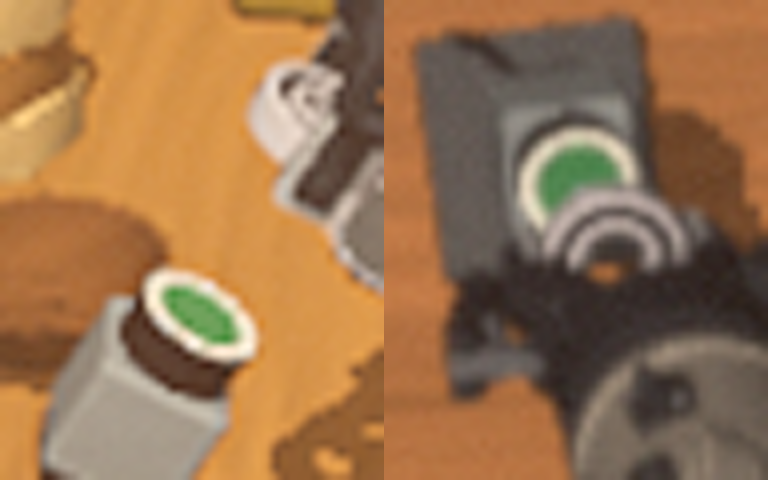

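Picture: the bearing is held parallel to the lens with a clear gap. Its upper-face centre is near (329,142.5) in the side view and (361.6,191.9) in the top view, so I'll check that by triangulation.

```bash
python3 - <<'E'
from h import *
x,e,_=tri([329,142.5],[361.6,191.9]); a=np.radians(5)
d=np.array([-.5*np.cos(a),-.5*np.sin(a),.866]); L=np.array([.6316,-.0489,.1300]); v=x-L
print(x,e,"along",v@d,"off",v-(v@d)*d)
k,D=K("top")
for n in P:
    k,D=K(n); Rm=R.from_quat(P[n]["orientation"]).inv(); p=L+.0895*d
    print(n,cv2.projectPoints(p.reshape(1,3),Rm.as_rotvec(),-Rm.apply(P[n]["eye"]),k,D)[0].ravel())
E
```

```text
[ 0.59084286 -0.05341953  0.21111556] 0.002560618867323885 along 0.09074405331954474 off [ 0.00444223 -0.00056509  0.00253121]
side [331.3399579  144.12900253]
top [361.28523827 192.57090635]
```

Emit:
{"method": "advance", "body": {
  "deltas": [
    [0,0,0,0,0,0],
    [0,0,0,0,0,0],
    [0,0,0,0,0,0],
    [0,0,0,0,0,0],
    [0,0,0,0,0,0],
    [0,0,0,0,0,0]
  ]
}}

```text
clock: 22.77
tcp_pos: [0.5636, -0.0552, 0.2483]
tool_rot: [-0.045, 0.965, 0.012, 0.26]
force: [0.3, -0.6, -2.1]
opening: 0.0498
grasp_force: 72.7
```

```bash
python3 -c "
from plant import ctrl
print(ctrl.sign_off())"
```

```text
the job is handed in; nothing more can be done
None
```

I handed the job in at about 23 s with the three cartons in one straight column and the bearing held still about 82 mm from the glass, within about 5 mm of the lens axis by my measurements; no verdict came back at sign-off.

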